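Pack the tube rack into the transport case, shut the lid and clamp it

TASK

Stand the rack of purple-capped tubes upright on the floor of the blue transport case, in the free space beside the cold pack, gripping it lightly (no more than 40 N) and setting it down rather than dropping it. Then swing the white lid gently and fully shut without slamming it, and after that swing the red clamp over until it is down flat on the lid. Leave the yellow-capped rack and everything else on the table where it stands, and the cold pack in the case.

Things in the scene. Friction and masses are not known exactly. Their poses are not given: they have to be found in the camera images.
- case: Blue open transport case fixed to the table, outside 150 (x) x 240 (y) x 112 (z) mm, walls and floor 6 mm thick, so the inside is 138 x 228 mm and 106 deep. Origin: centre of its underside. Its -x side is the front, with the clamp's bracket, which stands out 17 mm from the middle of the front wall; the lid is hinged on the +x top rim.
- lid (a joint): Angle of the white lid (rad): 0 = flat shut on the case, about 1.57 = standing upright, starts at 1.6 to 1.85 (leaning back, away from the case). A slab 150 x 240 x 10 mm without a handle; stays where left; 2 to 3 N at its free edge moves it. Hinge axis: parallel to the case's y through point lid_hinge.
- lid_hinge (a point): Middle of the lid's hinge axis, at case-frame (75, 0, 112) mm; moves with the case. The closed lid's underside is at this height.
- lid_edge (a point): Middle of the lid's free edge, halfway through its thickness, 150 mm from the hinge axis.
- clamp (a joint): Angle of the red clamp lever (rad): 0 = lying flat on the closed lid pointing to the case's +x, 1.57 = standing upright, starts at 1.75 to 2.2 (leaning out, away from the case). Stays where left; about 1.5 N at its tip moves it. Lever 80 mm long from the hinge, 8 thick, 18 wide, its red last 40 mm 26 wide. Hinge axis: parallel to the case's y through point clamp_hinge.
- clamp_hinge (a point): Middle of the clamp's hinge axis, at case-frame (-84, 0, 126.5) mm.
- clamp_tip (a point): Tip of the clamp lever, on its centre line, 80 mm from its hinge axis.
- rack: White rack with ten small PURPLE-capped tubes fixed in it, loose, about 0.24 kg: base 110 (x) x 75 (y) mm, origin at the centre of its underside, cap tops 68 mm up. A white handle bar runs above the middle along its x axis from end to end: 12 mm wide (y), from 87 to 97 mm up, carried by an upright at each end. It may stand at the left or the right of the case; it looks the same turned half round.
- rack_handle (a point): Centre of the purple rack's handle bar, 92 mm above its underside.
- cold_pack: Pale blue cold pack, 110 (x) x 50 (y) x 50 (z) mm, loose, 0.3 kg, lying in the case with its length along the case's x, anywhere across the case's width; the wider gap beside it is at least 89 mm. Origin: centre of its underside. It may shift in the case.
- other_rack: Bystander: identical rack with YELLOW caps, on the other side of the case.
- sharps: Bystander: yellow sharps tub with red lid, diameter 106 mm, 122 mm high. Origin: centre of its underside.
- bottle: Bystander: amber bottle, diameter 54 mm, 130 mm high. Origin: centre of its underside.
- jar: Bystander: small clear jar close to the robot-side end of the purple rack, diameter 40 mm, 55 mm high. Origin: centre of its underside.
- carton: Bystander: cardboard carton 90 (x) x 70 (y) x 75 (z) mm. Origin: centre of its underside.
Mind the look-alikes: they are no part of the job. What is shaped like the cold_pack but green is not meant.

How it is judged:
On the way, in this order (a step that is already met when the one before it is completed fails the run):
1. the purple rack stands upright on the floor of the case and is let go (x of rack in the frame of case between -0.03 and 0.03 m and y of rack in the frame of case between -0.085 and 0.085 m and z of rack in the frame of case between 0 and 0.014 m and angle between rack's own z axis and vertical below 0.12 rad and contact force between the fingers and rack below 0.1 N), for 0.2 s.
2. then the lid is fully shut (value of joint lid below 0.06 rad), for 0.2 s.
3. then the clamp is down on the lid (value of joint clamp below 0.12 rad), for 0.2 s.
At the end, for the whole second after the job is handed in: The purple rack stands upright (within 0.12 rad) at rest on the floor of the case, let go; the cold pack is still on the case's floor beside it; the lid is shut (within 0.06 rad) and the clamp is down on it (within 0.12 rad) (all of step 1 and y of cold_pack in the frame of case between -0.1 and 0.1 m and x of cold_pack in the frame of case between -0.06 and 0.06 m and z of cold_pack in the frame of case below 0.03 m and value of joint lid below 0.06 rad and value of joint clamp below 0.12 rad and linear speed of rack below 0.02 m/s); the robot touches nothing.
It fails at once if the purple rack is squeezed or pressed hard (more than 100 N summed over both fingers, about 50 N of grip) (contact force between the fingers and rack above 100 N).
It fails at once if the purple rack is dropped or knocked (moves faster than 0.5 m/s with no finger on it) (contact force between the fingers and rack below 0.1 N and linear speed of rack above 0.5 m/s).
It fails at once if the lid is slammed (closes faster than 3 rad/s in its last 0.3 rad) (value of joint lid below 0.3 rad and velocity of joint lid below -3 rad/s).
It fails at once if the case, lid or clamp is pushed with more than 60 N (contact force between any of the fingers, the arm and case above 60 N).
It fails at once if another thing on the table is moved by more than 30 mm (distance of any of other_rack, sharps, bottle, jar, carton from where it was at the start of the episode above 0.03 m).
It also fails if it takes over 72 s, if anything falls off the work surface, if the arm or the gripper's body presses on something with over 40 N, if the wrist force passes 120 N, or if a joint passes its speed limit or range.

ROBOT

A 7-joint arm with a two-finger parallel gripper is mounted at the origin on the work surface. World frame = base frame: x ahead of the robot, y to its left, z up, the work surface at z = 0. Lengths are in m, angles in rad, forces in N, time in s.
With the tool pointing down it reaches from about 0.425 to 0.875 m from the base axis. Payload 4.7 kg.
Tool frame: the origin (TCP) lies on the centre line of the jaws, within the pads' length; the fingertips stand 19 mm ahead of it and the grasp point (between the pads) is the TCP; x points along the fingers, z is the direction in which the jaws open and shut, and the axes are right-handed (so a half turn about x gives the same grasp; the last joint's range is limited). The gripper opens to 87 mm and grips with 3 to 60 N. Pads are 19 mm wide; open, the fingers measure 117 mm over their backs; the gripper's body (75 mm by 190 mm) begins 51 mm behind the grasp point.
Start: joints at [1.17, 0.321, -0.07, 1.45, 0.023, 1.371, -0.057], TCP at [0.262, -0.595, 0.211] pointing down, gripper open.
Joint ranges: [-2.86, 2.86], [-0.3, 2.09], [-1.38, 1.24], [0.06, 2.45], [-1.56, 4.7], [0.09, 2.05], [-2.69, 2.69]. Speed limits (rad/s): [2.57, 2.57, 3.14, 3.14, 3.14, 3.14, 3.14].

INTERFACE

Orientations are given as a rotation vector (axis times angle).
In Python, from bench import get_state, get_image, camera_info, close_job gives the robot as it stands.
- The arm moves only by the tool jog_arm, never from a script. Its argument "targets" is a list of rows, each a list of 7 numbers: the turn, a rotation vector about the tool's x, y, z in degrees, then the shift along the tool's x, y, z in cm, then the finger opening in cm, from 0 to 8.7. In form: [[wx, wy, wz, tx, ty, tz, jaw], ...]. A call has 1 to 10 rows; each row shifts and turns the commanded pose from where the row before left it, along the tool's axes as they then stand; what a row does not reach is not made up. A row lasts 1/8 s, in which the tool goes at most 62.5 mm and 10.7 degrees, less where a joint would pass 70% of its speed; a pose out of reach is approached as far as the arm can. A call is refused whole if a number of a shift passes 6.25 or a number of a turn 10.7, either way. A call with a gripper value outside its range is refused whole. The fingers move at their own pace and stop on an object; "squeeze" is the grip in N (left out, the last holds). Time passes only in rows, so rows that do not move let the fingers close. It gives the time, the measured TCP pose, the force and the opening at its end, in the units of the state.
- get_state(): the state, without advancing time (a new reading comes with each control period).
- get_image(name): name is "side" or "top" or "wrist"; returns (picture, depth): 384x512x3 uint8, red, green, blue; 384x512 float32, m along the optical axis (not along the pixel's ray), 0 where there is no reading.
- camera_info(name): a dict with "intrinsics" (3x3 intrinsics, pixels), "world_from_camera" (4x4, takes a point from camera to world coordinates); the wrist camera has in their place "mount" (4x4, takes a point from camera to tool coordinates, whose origin is the TCP and whose axes are the tool frame's). Camera axes: x right, y up, looking along -z (the intrinsics and any distortion apply to the point x, -y, -z); pixel columns grow to the right and rows downward; lengths in m; the calibration is good to about 2 mm. A picture is of the moment at which its call begins: read the wrist's pose just before it. camera_info takes no time and is no camera call.
- close_job(): hands the job in, once; it reports no verdict.
The state is a dict: "time": time; "joint_positions": joint angles; "qd": joint speeds; "joint_torque": joint torques, N m; "position": TCP position; "tool_rot": TCP orientation; "ft_force": force on the tool from outside, world axes, zero at the start; "torque": the same for the moment, N m; "grip_width": opening from 0.0 (shut) to 1.0 (fully open).
Only numpy, scipy, OpenCV 4.12 (cv2) and the standard library are available. Lean on these libraries where they do the work, as an engineer would, in place of code of your own. Each camera call takes 0.05 s, during which the arm holds its last target.

## Working session

There is one attempt and no reset: what is moved stays moved. The work goes in short steps, Python scripts to look and compute and a tool call to move; the robot and the scene stay as the last step left them, time stands still between calls to the robot, and variables do not carry over. Pictures are saved under pics/ and viewed, and the job is handed in when it is done.

Besides the shell and the picture viewer there is one more tool, called after "Emit:" as a command line: name --pt "numbers of a row" for each row, then --argument value for the rest. jog_arm: Moves the arm, as the interface text tells. Its arguments: {"type":"object","properties":{"targets":{"type":"array"},"squeeze":{"type":"number"}},"required":["targets"]}

```bash
ls; mkdir -p pics; python3 - <<'E'
from bench import *
import cv2, pickle
s=get_state(); print(s)
for n in ["side","top"]:
    im,d=get_image(n); cv2.imwrite(f"pics/{n}0.png",im[:,:,::-1]); ci=camera_info(n); print(n,ci)
    pickle.dump((im,d,ci),open(f"{n}0.pkl","wb"))
print(camera_info("wrist"))
E
```

```text
pics
{'time': 0.0, 'joint_positions': array([ 1.17008529,  0.32181968, -0.07005982,  1.45168842,  0.02260463,
        1.37080133, -0.05688606]), 'qd': array([-0.0012993 , -0.00036931, -0.00049447, -0.00124593, -0.0003641 ,
        0.00018999, -0.00018903]), 'joint_torque': array([-5.03824904e-04, -4.91292679e+01, -4.04128404e-01, -3.12524593e+01,
       -6.39816304e-02,  4.37782297e-02,  1.80176758e-04]), 'position': array([ 0.26166234, -0.59436791,  0.20985677]), 'tool_rot': array([ 0.89944282,  1.37907401, -0.8978652 ]), 'ft_force': array([0.6826587 , 0.26007233, 0.11082624]), 'torque': array([0.03652545, 0.00899805, 0.03584554]), 'grip_width': 1.000129968267049}
side {'intrinsics': array([[361.9725147 ,   0.        , 261.97611995],
       [  0.        , 361.9725147 , 194.13089396],
       [  0.        ,   0.        ,   1.        ]]), 'world_from_camera': array([[-0.97805138,  0.16624387, -0.12561242,  0.39453155],
       [-0.20794832, -0.74073062,  0.63880799,  0.79914997],
       [ 0.01315294,  0.65090792,  0.75904273,  0.97536373],
       [ 0.        ,  0.        ,  0.        , 
[... 277 characters left out ...]
  [-0.99899013,  0.04453659, -0.00593369,  0.04612176],
       [ 0.0040056 ,  0.2198206 ,  0.97553209,  1.48895359],
       [ 0.        ,  0.        ,  0.        ,  1.        ]])}
{'intrinsics': array([[308.89160633,   0.        , 256.64960367],
       [  0.        , 308.89160633, 189.34389146],
       [  0.        ,   0.        ,   1.        ]]), 'mount': array([[-1.47583032e-04,  2.96901132e-01, -9.54908213e-01,
        -1.74272409e-01],
       [-8.69841492e-04,  9.54907824e-01,  2.96901145e-01,
         8.12365384e-02],
       [ 9.99999611e-01,  8.74436356e-04,  1.17328732e-04,
         7.31650538e-04],
       [ 0.00000000e+00,  0.00000000e+00,  0.00000000e+00,
         1.00000000e+00]])}
```

View pics/side0.png

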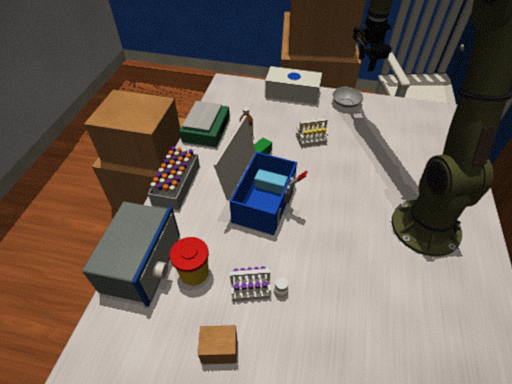

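View pics/top0.png

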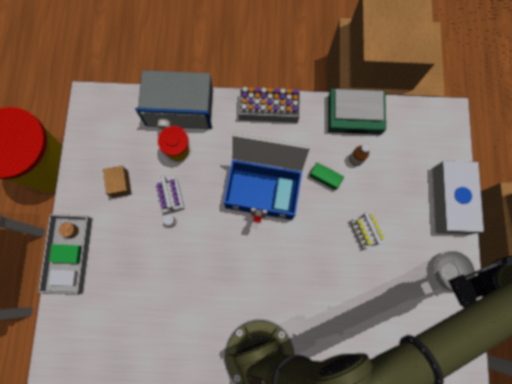

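```bash
cat > h.py <<'E'
import numpy as np, cv2, pickle
def cloud(d,ci,T=None):
    K=ci["intrinsics"]; T=ci["world_from_camera"] if T is None else T
    v,u=np.mgrid[:d.shape[0],:d.shape[1]]
    p=np.stack([(u-K[0,2])/K[0,0]*d,-(v-K[1,2])/K[1,1]*d,-d],-1)
    w=p@T[:3,:3].T+T[:3,3]; w[d<=0]=np.nan
    return w
E
python3 - <<'E'
from h import *
for n in ["top","side"]:
    im,d,ci=pickle.load(open(n+"0.pkl","rb")); w=cloud(d,ci)
    hsv=cv2.cvtColor(im,cv2.COLOR_RGB2HSV).astype(int)
    H,S,V=hsv[...,0],hsv[...,1],hsv[...,2]
    print(n)
    def rep(name,m):
        q=w[m&np.isfinite(w[...,2])]
        if len(q)<4: print(name,len(q)); return
        print(name,len(q),"mean",q.mean(0).round(3),"p2",np.percentile(q,2,axis=0).round(3),"p98",np.percentile(q,98,axis=0).round(3))
    reg=(w[...,0]>0.3)&(w[...,0]<0.85)&(w[...,1]>-.35)&(w[...,1]<.5)&(w[...,2]>0.01)
    blue=reg&(H>105)&(H<125)&(S>180)
    rep("blue",blue); rep("bluetop",blue&(w[...,2]>.10))
    m=blue&(w[...,2]>.10); q=w[m][:,:2].astype(np.float32); print(cv2.minAreaRect(q))
    m=blue&(w[...,2]<.10); rep("bluelow",m)
    rep("cold",reg&(H>88)&(H<104)&(S>60)&(V>120))
    rep("red",reg&((H<5)|(H>174))&(S>150)&(w[...,1]<.15))
    pr=reg&(w[...,1]>.1)&(w[...,1]<.38)&(w[...,0]<.65)&(w[...,0]>.4)
    rep("rackreg",pr)
    rep("purple",pr&(H>125)&(H<150)&(S>80))
    m=pr&(w[...,2]>.078); rep("handle",m)
    if m.sum()>4:
        q=w[m]; print(cv2.minAreaRect(q[:,:2].astype(np.float32)))
E
```

```text
top
blue 1114 mean [0.578 0.035 0.068] p2 [ 0.456 -0.106  0.01 ] p98 [0.78  0.347 0.15 ]
bluetop 273 mean [0.587 0.1   0.12 ] p2 [ 0.456 -0.102  0.101] p98 [0.782 0.414 0.153]
((0.6305996775627136, 0.16879712045192719), (0.6254592537879944, 0.21831658482551575), 59.82413864135742)
bluelow 841 mean [0.575 0.014 0.052] p2 [ 0.457 -0.107  0.01 ] p98 [0.625 0.131 0.098]
cold 445 mean [ 0.532 -0.059  0.055] p2 [ 0.48  -0.084  0.047] p98 [ 0.585 -0.033  0.063]
red 39 mean [0.424 0.028 0.184] p2 [0.413 0.018 0.169] p98 [0.434 0.037 0.194]
rackreg 1380 mean [0.532 0.268 0.066] p2 [0.415 0.103 0.012] p98 [0.648 0.368 0.168]
purple 154 mean [0.514 0.336 0.065] p2 [0.469 0.3   0.044] p98 [0.559 0.37  0.073]
handle 468 mean [0.57  0.215 0.112] p2 [0.468 0.101 0.081] p98 [0.649 0.351 0.187]
((0.5563225746154785, 0.22858434915542603), (0.18720479309558868, 0.25562146306037903), 0.015275388024747372)
side
blue 2461 mean [0.587 0.083 0.082] p2 [ 0.466 -0.108  0.014] p98 [0.784 0.45  0.151]
bluetop 857 mean [0.632 0.15  0.123] p2 [ 0.46  -0.108  0.101] p98 [0.785 0.451 0.152]
((0.632926881313324, 0.17284201085567474), (0.6397030353546143, 0.22722141444683075), 60.320133209228516)
bluelow 1604 mean [0.563 0.047 0.061] p2 [ 0.472 -0.108  0.012] p98 [0.779 0.448 0.099]
cold 328 mean [ 0.533 -0.06   0.054] p2 [ 0.481 -0.103  0.035] p98 [ 0.585 -0.032  0.059]
red 46 mean [0.459 0.022 0.173] p2 [ 0.413 -0.104  0.075] p98 [0.836 0.043 0.194]
rackreg 2727 mean [0.534 0.252 0.062] p2 [0.419 0.107 0.013] p98 [0.648 0.375 0.155]
purple 158 mean [0.511 0.349 0.066] p2 [0.468 0.3   0.026] p98 [0.56  0.377 0.07 ]
handle 897 mean [0.567 0.207 0.106] p2 [0.47  0.103 0.08 ] p98 [0.649 0.356 0.181]
((0.5566005706787109, 0.22992953658103943), (0.18652650713920593, 0.2597968578338623), 0.013103202916681767)
```

```bash
python3 - <<'E'
from h import *
im,d,ci=pickle.load(open("top0.pkl","rb"))
a=cv2.resize(im[130:250,140:320],None,fx=4.4,fy=4.4,interpolation=cv2.INTER_CUBIC); cv2.imwrite("pics/topcrop.png",a[:,:,::-1])
im,d,ci=pickle.load(open("side0.pkl","rb"))
a=cv2.resize(im[110:310,160:330],None,fx=3,fy=3,interpolation=cv2.INTER_CUBIC); cv2.imwrite("pics/sidecrop.png",a[:,:,::-1])
E
```

```text
(no output)
```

View pics/topcrop.png

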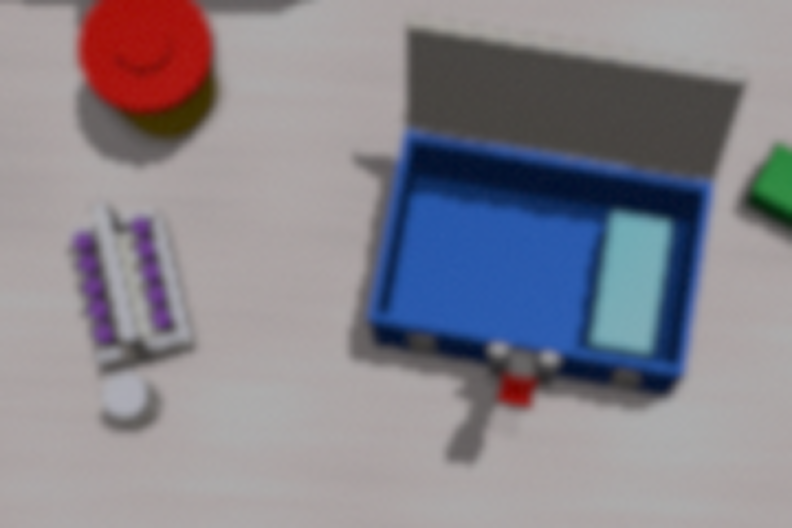

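View pics/sidecrop.png

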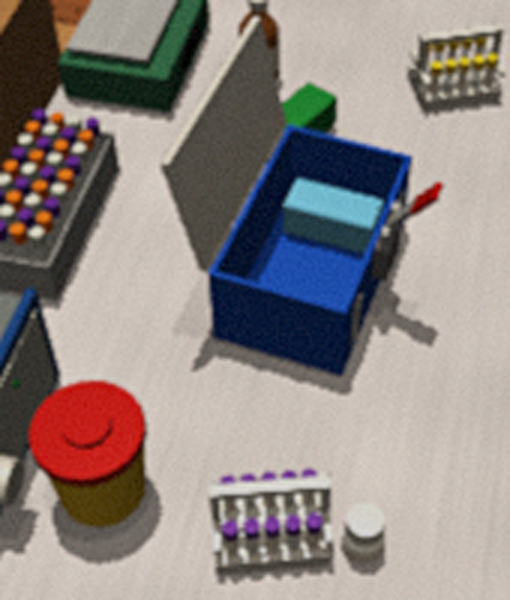

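```bash
python3 - <<'E'
from h import *
from scipy.optimize import minimize
A=[]
for n in ["top","side"]:
    im,d,ci=pickle.load(open(n+"0.pkl","rb")); w=cloud(d,ci)
    hsv=cv2.cvtColor(im,cv2.COLOR_RGB2HSV).astype(int)
    H,S,V=hsv[...,0],hsv[...,1],hsv[...,2]
    m=(w[...,2]>.084)&(w[...,2]<.105)&(w[...,1]>.28)&(w[...,1]<.40)&(w[...,0]>.44)&(w[...,0]<.6)
    q=w[m]; c,(l,wd),an=cv2.minAreaRect(q[:,:2].astype(np.float32)); print(n,"handle",m.sum(),c,l,wd,an,"z",np.percentile(q[:,2],[5,50,95]).round(4), "ext",q.min(0).round(3),q.max(0).round(3), "med",np.median(q,0))
    u,s,vt=np.linalg.svd(q[:,:2]-q[:,:2].mean(0)); print("dir deg",np.degrees(np.arctan2(vt[0,1],vt[0,0])),q.mean(0))
    m=(H>105)&(H<125)&(S>150)&(w[...,2]>.104)&(w[...,2]<.12)&(w[...,1]<.17)&(w[...,1]>-.15)&(w[...,0]<.66)&(w[...,0]>.42)
    q=w[m]; print(n,"rim",m.sum(),cv2.minAreaRect(q[:,:2].astype(np.float32)),np.percentile(q[:,2],[5,50,95]).round(4))
    # floor
    m=(H>105)&(H<125)&(S>150)&(w[...,2]>.0)&(w[...,2]<.015)&(w[...,1]<.13)&(w[...,1]>-.05)&(w[...,0]<.63)&(w[...,0]>.48)
    print("floor z",np.median(w[m][:,2]), "table z",np.median(w[200:300,150:200,2]) )
    A.append((n,q))
    # rim fit: box ring distance cost
    def cost(p):
        th=p[2]; c,s=np.cos(th),np.sin(th)
        r=(q[:,:2]-p[:2])@np.array([[c,-s],[s,c]])
        dx=np.abs(r[:,0])-72; 
        r=r*1000
        dd=np.maximum(np.abs(r[:,0])-72,np.abs(r[:,1])-117)
        return np.minimum(np.abs(dd),10).sum()
    best=min((minimize(cost,[x,.015,t],method="Nelder-Mead",options=dict(xatol=1e-5,fatol=1e-3)) for x in(.53,.55,.56) for t in(-.15,-.1,-.05,.05)),key=lambda r:r.fun)
    print("case fit",best.x,np.degrees(best.x[2]),best.fun/len(q))
    # lid
    cx,cy,th=best.x
    R=np.array([[np.cos(th),-np.sin(th)],[np.sin(th),np.cos(th)]])
    def loc(q): 
        o=q.copy(); o[:,:2]=(q[:,:2]-[cx,cy])@R; return o
    L=loc(w.reshape(-1,3)); f=(L[:,0]>.06)&(L[:,0]<.16)&(abs(L[:,1])<.11)&(L[:,2]>.15)&(L[:,2]<.3)
    print("lid",f.sum()); 
    if f.sum()>20:
        P=np.polyfit(L[f,2]-.112,L[f,0]-.075,1); print("lid angle from underside",np.pi/2+np.arctan(P[0]),P, L[f,2].max())
    f=((H<5)|(H>174)).ravel()&(S>120).ravel()&(L[:,0]<-.07)&(L[:,0]>-.2)&(abs(L[:,1])<.05)&(L[:,2]>.12)
    rl=L[f]; print("clamp red",f.sum(),np.median(rl,0),rl.min(0),rl.max(0)); t=np.arctan2(rl[:,2]-.1265,rl[:,0]+.084); print(np.median(t))
    f=(H>88)&(H<104)&(S>60)&(V>100); f=f.ravel()&(np.abs(L[:,0])<.08)&(abs(L[:,1])<.118)&(L[:,2]>.03)
    print("cold",f.sum(),np.median(L[f],0),np.percentile(L[f],2,axis=0),np.percentile(L[f],98,axis=0))
    for nm,(x,y) in dict(jar=(.44,.34)).items():
        f=(np.hypot(w[...,0]-x,w[...,1]-y)<.045)&(w[...,2]>.035)&(w[...,2]<.065)
        print(nm,f.sum(),w[f].mean(0),w[f].min(0),w[f].max(0))
E
```

```text
top handle 127 (0.5156819224357605, 0.3355230689048767) 0.10796749591827393 0.013159617781639099 17.076313018798828 z [0.0901 0.0963 0.1006] ext [0.463 0.316 0.085] [0.567 0.356 0.104] med [0.51465788 0.33558591 0.09631127]
dir deg -162.82906012881486 [0.51437365 0.33533752 0.09619102]
top rim 322 ((0.5414721369743347, 0.012692257761955261), (0.23337148129940033, 0.14911818504333496), 82.35314178466797) [0.1056 0.111  0.1167]
floor z 0.005796371099475062 table z nan
case fit [ 0.54112791  0.01253729 -0.13128633] -7.522152394487207 1.770139354265998
lid 1424
lid angle from underside 1.803563144842182 [2.37063765e-01 2.23445684e-04] 0.26315120891775967
clamp red 47 [-0.11917189  0.00031698  0.18635062] [-0.12975278 -0.01190015  0.16288268] [-0.10639316  0.01122022  0.1949008 ]
2.1092582441064325
cold 456 [ 0.00035039 -0.0716469   0.05506381] [-0.05150204 -0.09560932  0.04736165] [ 0.05385979 -0.04784809  0.06243034]
jar 140 [0.43864214 0.32889113 0.05224411] [0.41026739 0.30579393 0.03513267] [0.48408613 0.35143572 0.06397865]
side handle 227 (0.516589343547821, 0.33749741315841675) 0.
[... 274 characters left out ...]
878700256), (0.24489523470401764, 0.14959105849266052), 82.435791015625) [0.1049 0.1104 0.1139]
floor z 0.0056427792211234395 table z nan
case fit [ 0.54186151  0.01555764 -0.13018988] -7.459330817079638 1.8523588581581727
lid 1240
lid angle from underside 1.7997099803652126 [0.23299775 0.00044752] 0.2607021504161213
clamp red 45 [-0.11952969  0.00427027  0.18430525] [-0.12973834 -0.01029007  0.16589635] [-0.10741142  0.01143325  0.19570499]
2.1225215759038187
cold 342 [ 0.00027202 -0.07343105  0.05509746] [-0.05109457 -0.11629174  0.03573669] [ 0.05434977 -0.05014963  0.05901128]
jar 215 [0.43897933 0.33578686 0.05177321] [0.41041173 0.31080424 0.03547351] [0.48022186 0.35576768 0.06475282]
```

```bash
cat >> h.py <<'E'
from scipy.spatial.transform import Rotation as Rn
CASE=np.array([.5415,.014]); YAW=np.radians(-7.5)
def c2w(p):
    c,s=np.cos(YAW),np.sin(YAW); return np.array([CASE[0]+c*p[0]-s*p[1],CASE[1]+s*p[0]+c*p[1],p[2]])
def w2c(p):
    c,s=np.cos(YAW),np.sin(YAW); dx,dy=p[0]-CASE[0],p[1]-CASE[1]; return np.array([c*dx+s*dy,-s*dx+c*dy,p[2]])
def goto(pos,Rg=None,s=None):
    """print delta in tool frame"""
    from bench import get_state
    s=s or get_state(); R=Rn.from_rotvec(s["tool_rot"])
    d=R.inv().apply(np.asarray(pos)-s["position"])*100
    print("t",round(s["time"],2),"pos",s["position"].round(4),"case",w2c(s["position"]).round(4),"axes x,y,z:",R.as_matrix().T.round(3).tolist(),"F",s["ft_force"].round(1),"g",round(s["grip_width"]*87,1))
    print("  shift cm",d.round(2))
    if Rg is not None: print("  turn deg",np.degrees((R.inv()*Rg).as_rotvec()).round(2))
def down(yaw):
    """tool x down, tool z (jaw) horizontal at angle yaw"""
    x=np.array([0,0,-1.]);z=np.array([np.cos(yaw),np.sin(yaw),0]);y=np.cross(z,x)
    return Rn.from_matrix(np.stack([x,y,z],1))
E
python3 - <<'E'
from h import *
for a in (107.3,-72.7): goto([.516,.337,.095],down(np.radians(a)))
E
```

```text
t 0.1 pos [ 0.2617 -0.5944  0.21  ] case [-0.198  -0.6398  0.21  ] axes x,y,z: [[-0.001, 0.002, -1.0], [0.915, 0.403, -0.0], [0.403, -0.915, -0.002]] F [-0.5  0.   1. ] g 87.1
  shift cm [ 11.62  60.82 -74.98]
  turn deg [-1.7353e+02 -2.0000e-02 -1.5000e-01]
t 0.1 pos [ 0.2617 -0.5944  0.21  ] case [-0.198  -0.6398  0.21  ] axes x,y,z: [[-0.001, 0.002, -1.0], [0.915, 0.403, -0.0], [0.403, -0.915, -0.002]] F [-0.5  0.   1. ] g 87.1
  shift cm [ 11.62  60.82 -74.98]
  turn deg [ 6.47 -0.1   0.01]
```

Emit:
jog_arm --pt "0 0 0 -6 0 0 5" --pt "0 0 0 -6 2 -1.5 5" --pt "0 0 0 -2 4.3 -3.3 5" --pt "0 0 0 0 4.4 -3.4 5" --pt "0 0 0 0 4.4 -3.4 5" --pt "0 0 0 0 4.4 -3.4 5" --pt "0 0 0 0 4.4 -3.4 5" --pt "0 0 0 0 4.4 -3.4 5" --pt "0 0 0 0 4.4 -3.4 5" --pt "0 0 0 0 3 -3 5"

```text
time: 1.35
position: [0.4754, -0.191, 0.3483]
tool_rot: [0.897, 1.379, -0.897]
ft_force: [-0.2, -0.3, 0.1]
grip_width: 0.57
```

```bash
python3 - <<'E'
from h import *
goto([.516,.337,.25],down(np.radians(-72.7)))
E
```

```text
t 1.35 pos [ 0.4754 -0.191   0.3483] case [-0.0388 -0.2119  0.3483] axes x,y,z: [[-0.0, 0.0, -1.0], [0.914, 0.405, -0.0], [0.405, -0.914, -0.001]] F [-0.2 -0.3  0.1] g 49.6
  shift cm [  9.85  25.11 -46.62]
  turn deg [ 6.6  -0.03  0.  ]
```

Emit:
jog_arm --pt "0 0 0 0 2.5 -4.7 5" --pt "0 0 0 0 2.5 -4.7 5" --pt "0 0 0 0 2.5 -4.7 5" --pt "0 0 0 0 2.5 -4.7 5" --pt "0 0 0 0 2.5 -4.7 5" --pt "0 0 0 0 2.5 -4.7 5" --pt "0 0 0 0 2.5 -4.7 5" --pt "0 0 0 0 2.5 -4.7 5" --pt "0 0 0 2 2.5 -4.6 5" --pt "6.6 0 0 3 2.5 -4.5 5"

```text
time: 2.6
position: [0.5158, 0.336, 0.2985]
tool_rot: [0.99, 1.334, -0.987]
ft_force: [0.9, -0.1, 0.7]
grip_width: 0.573
```

```bash
python3 - <<'E'
from h import *
from bench import *
s=get_state(); goto([.516,.337,.22],down(np.radians(-72.7)))
im,d=get_image("wrist"); ci=camera_info("wrist")
T=np.eye(4); T[:3,:3]=Rn.from_rotvec(s["tool_rot"]).as_matrix(); T[:3,3]=s["position"]; T=T@ci["mount"]
pickle.dump((im,d,ci,T),open("w1.pkl","wb")); cv2.imwrite("pics/w1.png",im[:,:,::-1])
w=cloud(d,ci,T)
m=(w[...,2]>.084)&(w[...,2]<.105)&(w[...,1]>.28)&(w[...,1]<.40)&(w[...,0]>.44)&(w[...,0]<.6)
q=w[m]; print(m.sum(),cv2.minAreaRect(q[:,:2].astype(np.float32)),np.percentile(q[:,2],[5,50,95]))
E
```

```text
t 2.6 pos [0.5158 0.336  0.2985] case [-0.0675  0.3159  0.2985] axes x,y,z: [[0.002, 0.001, -1.0], [0.957, 0.292, 0.002], [0.292, -0.957, -0.0]] F [ 0.9 -0.1  0.7] g 49.8
  shift cm [ 7.85  0.04 -0.09]
  turn deg [-0.35 -0.01 -0.1 ]
849 ((0.5166770815849304, 0.33573663234710693), (0.10940294712781906, 0.011338712647557259), 17.075687408447266) [0.09617187 0.09753685 0.09878419]
```

View pics/w1.png

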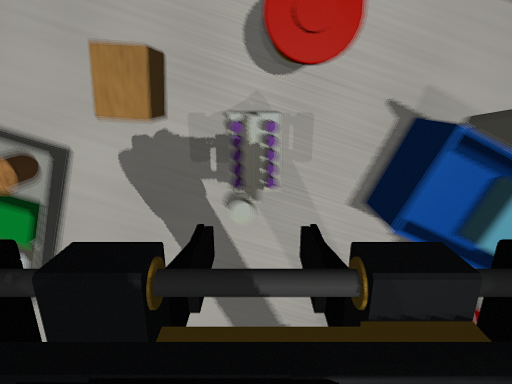

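Emit:
jog_arm --pt "-0.3 0 0 5 -0.4 0 4.5" --pt "0 0 0 5 0 0 4.5" --pt "0 0 0 4 0 0 4.5" --pt "0 0 0 3 0 0 4.5" --pt "0 0 0 2 0 0 4.5" --pt "0 0 0 1 0 0 4.5" --pt "0 0 0 0.3 0 0 4.5" --pt "0 0 0 0 0 0 4.5"

```text
time: 3.65
position: [0.5118, 0.3336, 0.0964]
tool_rot: [0.983, 1.338, -0.981]
ft_force: [0.7, -0.3, 0.8]
grip_width: 0.518
```

```bash
python3 - <<'E'
from h import *
goto([.512,.335,.095],down(np.radians(-72.9)))
E
```

```text
t 3.65 pos [0.5118 0.3336 0.0964] case [-0.0712  0.3129  0.0964] axes x,y,z: [[0.001, 0.001, -1.0], [0.954, 0.3, 0.001], [0.3, -0.954, -0.0]] F [ 0.7 -0.3  0.8] g 45.0
  shift cm [ 0.14  0.06 -0.13]
  turn deg [ 0.37 -0.01 -0.07]
```

Aligned; close with 25 N.

Emit:
jog_arm --pt "0.4 0 0 0.1 0 -0.1 2.5" --pt "0 0 0 0 0 0 1.5" --pt "0 0 0 0 0 0 0.8" --pt "0 0 0 0 0 0 0.5" --pt "0 0 0 0 0 0 0.5" --pt "0 0 0 0 0 0 0.5" --squeeze 25

```text
time: 4.4
position: [0.511, 0.3341, 0.0946]
tool_rot: [0.987, 1.336, -0.987]
ft_force: [-0.7, 0.0, -0.1]
grip_width: 0.066
```

Emit:
jog_arm --pt "0 0 0 -0.5 0 0 0.5" --pt "0 0 0 -1.5 0 0 0.5" --pt "0 0 0 -3 0 0 0.5" --pt "0 0 0 -4 0 0 0.5" --pt "0 0 0 -4 0 0 0.5" --pt "0 0 0 -3 0 0 0.5" --pt "0 0 0 -1 0 0 0.5"

```text
time: 5.28
position: [0.5116, 0.3352, 0.2677]
tool_rot: [0.99, 1.334, -0.983]
ft_force: [0.1, -0.1, 0.5]
grip_width: 0.056
```

```bash
python3 - <<'E'
from h import *
from bench import *
s=get_state(); goto(c2w([-.008,.034,.27]),down(np.radians(-97.5)))
im,d=get_image("wrist"); ci=camera_info("wrist")
T=np.eye(4); T[:3,:3]=Rn.from_rotvec(s["tool_rot"]).as_matrix(); T[:3,3]=s["position"]; T=T@ci["mount"]
pickle.dump((im,d,ci,T),open("w2.pkl","wb")); cv2.imwrite("pics/w2.png",im[:,:,::-1])
im,d=get_image("side"); cv2.imwrite("pics/s2.png",cv2.resize(im[90:340,130:400],None,fx=2.2,fy=2.2)[:,:,::-1])
E
```

```text
t 5.28 pos [0.5116 0.3352 0.2677] case [-0.0716  0.3145  0.2677] axes x,y,z: [[0.004, 0.002, -1.0], [0.956, 0.294, 0.004], [0.294, -0.956, -0.001]] F [ 0.1 -0.1  0.5] g 4.9
  shift cm [-0.28 -5.89 28.15]
  turn deg [24.58 -0.1  -0.23]
```

View pics/w2.png

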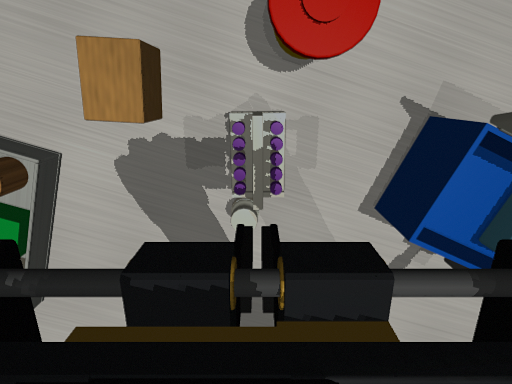

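View pics/s2.png

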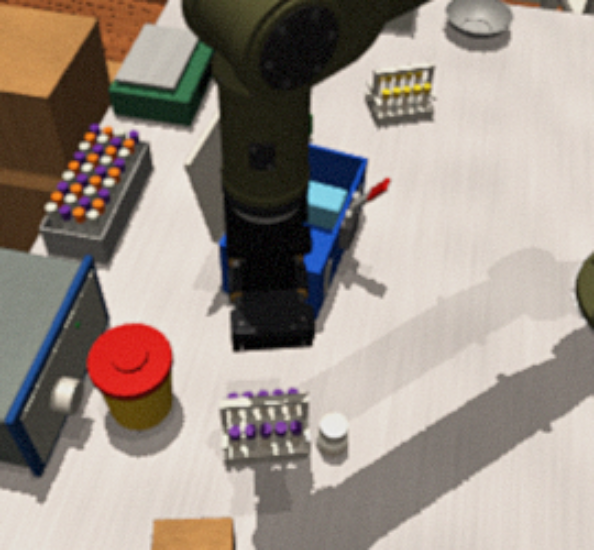

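```bash
python3 - <<'E'
from h import *
for f in("w1","w2"):
    im,d,ci,T=pickle.load(open(f+".pkl","rb"));w=cloud(d,ci,T)
    m=(w[...,2]>.084)&(w[...,2]<.105)&(w[...,1]>.28)&(w[...,1]<.40)&(w[...,0]>.44)&(w[...,0]<.6)
    q=w[m]; print(m.sum(),cv2.minAreaRect(q[:,:2].astype(np.float32)),np.percentile(q[:,2],[5,50,95]),q.min(0),q.max(0))
    Ti=np.linalg.inv(T@np.linalg.inv(ci["mount"])); t=w@Ti[:3,:3].T+Ti[:3,3]
    g=(t[...,0]<.06)&(np.abs(t[...,1])<.03)&(np.abs(t[...,2])<.07)
    print("finger pts tool frame",g.sum(),np.nanmax(t[g],0),np.nanmin(t[g],0))
    g&=t[...,0]>0; print(np.nanmin(np.abs(t[g][:,2])), t[g][np.argmax(t[g][:,0])])
    c=im[90:260,190:320]; cv2.imwrite(f"pics/{f}c.png",cv2.resize(c,None,fx=4,fy=3.5,interpolation=cv2.INTER_CUBIC)[:,:,::-1])
    for r in (115,130,150,170,190): print(r,[round(float(x),3) for x in w[r,236:282:3,2]])
E
```

```text
849 ((0.5166770815849304, 0.33573663234710693), (0.10940294712781906, 0.011338712647557259), 17.075687408447266) [0.09617187 0.09753685 0.09878419] [0.46336962 0.31444593 0.08762792] [0.57048001 0.35681112 0.09994577]
finger pts tool frame 42555 [-0.01061622  0.02999958  0.06998447] [-0.12757209 -0.01235091 -0.06998361]Traceback (most recent call last):
  File "<stdin>", line 9, in <module>
    res = np.fmin.reduce(a, axis=axis, out=out, **kwargs)
ValueError: zero-size array to reduction operation fmin which has no identity
```

```bash
python3 - <<'E'
from h import *
from bench import *
s=get_state(); p=s["position"]; print(p)
R=Rn.from_rotvec(s["tool_rot"]).as_matrix()
for n in("side","top"):
    im,d=get_image(n); w=cloud(d,camera_info(n)); pickle.dump((im,d,camera_info(n)),open(n+"3.pkl","wb"))
    t=(w-p)@R
    g=(np.abs(t[...,1])<.04)&(np.abs(t[...,2])<.1)&(t[...,0]<.08)
    print(n,g.sum(),np.sort(t[g][:,0])[-12:].round(4))
    v,u=np.where(g&(t[...,0]>-.03)); print(u.min() if len(u) else None,u.max() if len(u) else None,v.min() if len(u) else None,v.max() if len(u) else None)
    K=camera_info(n)["intrinsics"];T=np.linalg.inv(camera_info(n)["world_from_camera"])
    for k in(-.03,-.01,0,.019):
        q=p+R[:,0]*k; c=T[:3,:3]@q+T[:3,3]; print(k,K[0,0]*c[0]/-c[2]+K[0,2],K[1,1]*-c[1]/-c[2]+K[1,2])
im,d,ci,T=pickle.load(open("w2.pkl","rb"));w=cloud(d,ci,T)
t=(w-p)@R
for c in (238,242,246,266,270,275): print(c,[(r,t[r,c].round(3).tolist(),im[r,c].tolist()) for r in (222,226,230,236,245)])
im,d,_=pickle.load(open("side3.pkl","rb"));cv2.imwrite("pics/s3.png",cv2.resize(im[150:270,200:300],None,fx=6,fy=5,interpolation=cv2.INTER_CUBIC)[:,:,::-1])
E
```

```text
[0.51127441 0.33459656 0.26581367]
side 8445 [-0.0827 -0.0825 -0.0824 -0.0824 -0.0823 -0.0822 -0.082  -0.082  -0.0818
 -0.0817 -0.0814 -0.0802]
None None None None
-0.03 250.39994264120077 228.61013217127572
-0.01 250.4783541571263 233.58558338443143
0 250.5165100504309 236.00669185798387
0.019 250.58716092754364 240.48970673267172
top 2121 [-0.0933 -0.0932 -0.0931 -0.0929 -0.0929 -0.0928 -0.0912 -0.0899 -0.0896
 -0.0895 -0.0873 -0.0758]
None None None None
-0.03 152.7230819635755 177.15192849612615
-0.01 154.20482392773795 178.85362682931128
0 154.92848040226284 179.68470609026326
0.019 156.272992908564 181.2288040143661
238 [(222, [0.211, -0.084, -0.025], [167, 173, 159]), (226, [-0.018, 0.011, -0.01], [0, 0, 0]), (230, [-0.024, 0.011, -0.01], [0, 3, 1]), (236, [-0.03, 0.011, -0.009], [3, 2, 1]), (245, [-0.041, 0.011, -0.009], [3, 3, 3])]
242 [(222, [0.21, -0.084, -0.02], [167, 173, 160]), (226, [-0.018, 0.011, -0.008], [2, 2, 2]), (230, [-0.023, 0.011, -0.008], [3, 5, 6]), (236, [-0.03, 0.011, -0.007], [2, 1, 3]), (245, [-0.037, 0.009, -0.007], [6, 5, 4])]
246 [(222, [0.209, -0.08
[... 161 characters left out ...]
245, [-0.036, 0.009, -0.005], [9, 8, 8])]
266 [(222, [0.265, -0.108, 0.015], [142, 140, 135]), (226, [-0.014, 0.01, 0.006], [34, 34, 32]), (230, [-0.019, 0.009, 0.006], [7, 7, 8]), (236, [-0.027, 0.01, 0.005], [6, 6, 5]), (245, [-0.037, 0.009, 0.005], [6, 6, 7])]
270 [(222, [0.265, -0.107, 0.021], [147, 144, 138]), (226, [-0.017, 0.011, 0.008], [7, 8, 8]), (230, [-0.022, 0.011, 0.008], [3, 3, 3]), (236, [-0.027, 0.01, 0.007], [4, 4, 6]), (245, [-0.036, 0.009, 0.007], [5, 5, 4])]
275 [(222, [0.266, -0.108, 0.029], [150, 148, 142]), (226, [-0.018, 0.011, 0.011], [1, 2, 3]), (230, [-0.022, 0.011, 0.01], [3, 3, 4]), (236, [-0.03, 0.011, 0.01], [4, 3, 5]), (245, [-0.04, 0.011, 0.009], [2, 3, 3])]
```

View pics/s3.png

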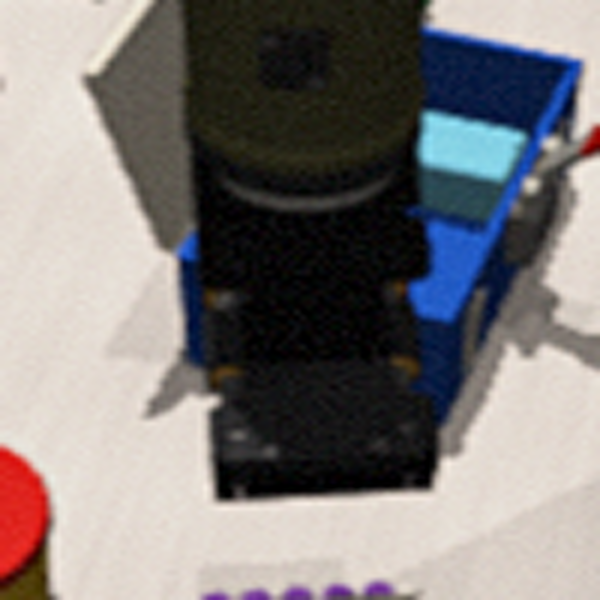

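The wrist picture shows the fingers closed with nothing in them. Depth puts the fingertips about 11 mm behind the reported TCP, and the gripper body about 81 mm behind it. The stated figures are 19 mm ahead and 51 mm behind, so the true grasp point lies about 30 mm behind the reported TCP. I'll go 30 mm deeper.

Emit:
jog_arm --pt "0 0 0 2 0 0 4.5" --pt "0 0 0 4 0 0 4.5" --pt "0 0 0 4 0 0 4.5" --pt "0 0 0 4 0 0 4.5" --pt "0 0 0 3 0 0 4.5" --pt "0 0 0 1 0 0 4.5" --pt "0 0 0 1 0 0 4.5" --pt "0 0 0 0.7 0 0 4.5" --pt "0 0 0 0 0 0 4.5"

```text
time: 6.6
position: [0.5111, 0.3341, 0.0677]
tool_rot: [0.987, 1.335, -0.987]
ft_force: [0.3, 0.3, -0.5]
grip_width: 0.517
```

```bash
python3 - <<'E'
from h import *
from bench import *
s=get_state(); goto([.512,.335,.066],down(np.radians(-72.9)))
im,d=get_image("wrist"); cv2.imwrite("pics/w4.png",im[:,:,::-1])
E
```

```text
t 6.6 pos [0.5111 0.3341 0.0677] case [-0.0719  0.3134  0.0677] axes x,y,z: [[0.0, -0.0, -1.0], [0.956, 0.293, 0.0], [0.293, -0.956, 0.0]] F [ 0.3  0.3 -0.5] g 45.0
  shift cm [ 0.17  0.11 -0.06]
  turn deg [-0.04  0.   -0.01]
```

View pics/w4.png

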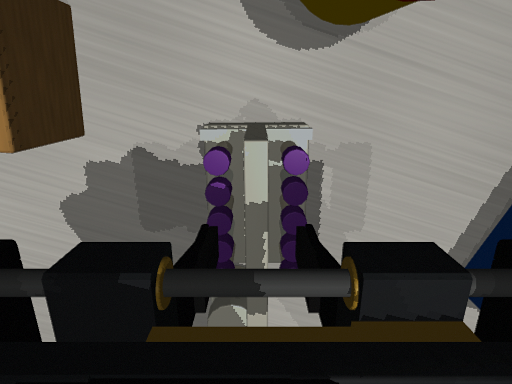

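Emit:
jog_arm --pt "0 0 0 0.2 0.1 0 2.5" --pt "0 0 0 0 0 0 1.6" --pt "0 0 0 0 0 0 0.8" --pt "0 0 0 0 0 0 0.8" --pt "0 0 0 0 0 0 0.8" --pt "0 0 0 0 0 0 0.8" --squeeze 25

```text
time: 7.4
position: [0.5119, 0.3345, 0.0656]
tool_rot: [0.987, 1.336, -0.987]
ft_force: [-0.5, 0.3, 1.0]
grip_width: 0.136
```

Emit:
jog_arm --pt "0 0 0 -0.5 0 0 0.8" --pt "0 0 0 -1.5 0 0 0.8" --pt "0 0 0 -2 0 0 0.8"

```text
time: 7.78
position: [0.5118, 0.3343, 0.1067]
tool_rot: [0.987, 1.336, -0.987]
ft_force: [-0.1, 0.7, -1.9]
grip_width: 0.135
```

Emit:
jog_arm --pt "0 0 0 -3 0 0 0.8" --pt "0 0 0 -4 0 0 0.8" --pt "0 0 0 -4 0 0 0.8" --pt "0 0 0 -2 0 0 0.8" --pt "5 0 0 0 0 0 0.8" --pt "8 0 0 0 0 0 0.8" --pt "7.5 0 0 0 0 0 0.8" --pt "4 0 0 0 0 0 0.8"

```text
time: 8.78
position: [0.5116, 0.3342, 0.2355]
tool_rot: [1.305, 1.144, -1.307]
ft_force: [-0.3, -0.6, -0.8]
grip_width: 0.133
```

```bash
python3 - <<'E'
from h import *
from bench import *
s=get_state(); goto(c2w([-.008,.034,.235]),down(np.radians(-97.5)))
im,d=get_image("wrist"); cv2.imwrite("pics/w5.png",im[:,:,::-1])
im,d=get_image("side"); cv2.imwrite("pics/s5.png",cv2.resize(im[90:340,130:400],None,fx=2.2,fy=2.2)[:,:,::-1])
E
```

```text
t 8.78 pos [0.5116 0.3342 0.2355] case [-0.0714  0.3136  0.2355] axes x,y,z: [[-0.001, -0.001, -1.0], [0.991, -0.132, -0.001], [-0.132, -0.991, 0.001]] F [-0.3 -0.6 -0.8] g 11.5
  shift cm [ 0.06  6.38 27.95]
  turn deg [-0.08  0.04  0.03]
```

View pics/w5.png

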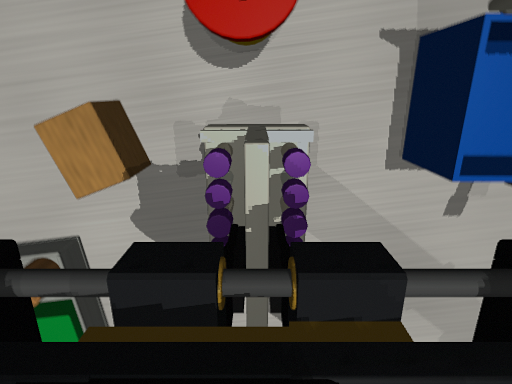

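View pics/s5.png

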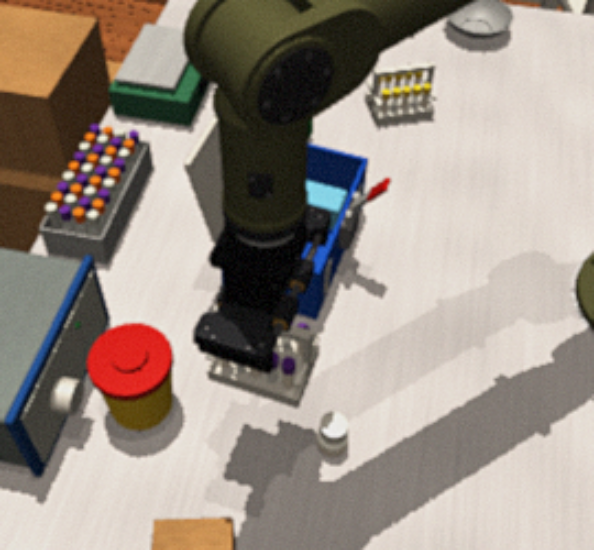

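Emit:
jog_arm --pt "0 0 0 0 0.8 2 0.8" --pt "0 0 0 0 1.2 4 0.8" --pt "0 0 0 0 1.2 5 0.8" --pt "0 0 0 0 1.2 5 0.8" --pt "0 0 0 0 1.2 5 0.8" --pt "0 0 0 0 0.8 4 0.8" --pt "0 0 0 0 0 2.2 0.8" --pt "0 0 0 0 0 0.7 0.8" --pt "0 0 0 0 0 0 0.8"

```text
time: 10.0
position: [0.5392, 0.0501, 0.2357]
tool_rot: [1.304, 1.146, -1.303]
ft_force: [-0.7, 0.2, -2.0]
grip_width: 0.136
```

```bash
python3 - <<'E'
from h import *
from bench import *
s=get_state(); goto(c2w([-.008,.034,.072]),down(np.radians(-97.5)))
im,d=get_image("wrist"); ci=camera_info("wrist"); cv2.imwrite("pics/w6.png",im[:,:,::-1])
T=np.eye(4); T[:3,:3]=Rn.from_rotvec(s["tool_rot"]).as_matrix(); T[:3,3]=s["position"]; T=T@ci["mount"]
pickle.dump((im,d,ci,T),open("w6.pkl","wb"))
im,d=get_image("side"); cv2.imwrite("pics/s6.png",cv2.resize(im[90:340,130:400],None,fx=2.2,fy=2.2)[:,:,::-1])
E
```

```text
t 10.0 pos [0.5392 0.0501 0.2357] case [-0.007   0.0355  0.2357] axes x,y,z: [[-0.0, 0.0, -1.0], [0.992, -0.128, -0.0], [-0.128, -0.992, -0.0]] F [-0.7  0.2 -2. ] g 11.9
  shift cm [16.37 -0.1   0.15]
  turn deg [ 0.12 -0.02  0.  ]
```

View pics/w6.png

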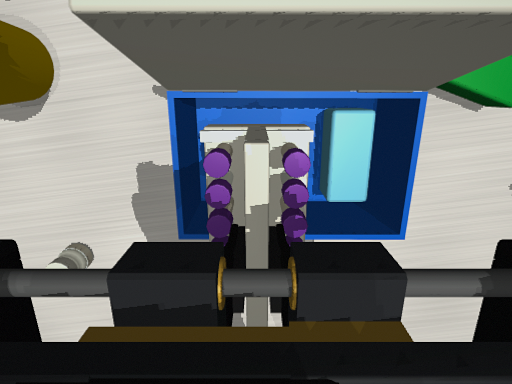

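View pics/s6.png

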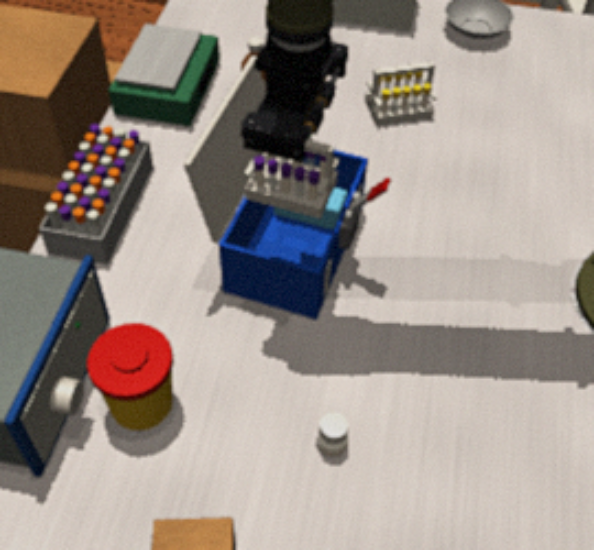

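```bash
python3 - <<'E'
from h import *
im,d,ci,T=pickle.load(open("w6.pkl","rb"));w=cloud(d,ci,T)
L=np.stack(list(w2c([w[...,0],w[...,1],w[...,2]])),-1)
H,S,V=cv2.split(cv2.cvtColor(im,cv2.COLOR_RGB2HSV)); 
b=(H>105)&(H<125)&(S>150)&(L[...,2]>.106)&(L[...,2]<.118)&(np.abs(L[...,0])<.1)&(np.abs(L[...,1])<.14)
q=L[b];print("rim",len(q),np.percentile(q,[1,99],axis=0))
for lo,hi in((-.02,.02),(.03,.06)):
  for sg in(1,-1):
    k=q[(q[:,0]>lo)&(q[:,0]<hi)&(q[:,1]*sg>.1)]; print(lo,sg,len(k),np.median(k[:,1]) if len(k) else 0)
k=q[np.abs(q[:,0])>.06]
print("x+",np.median(q[(q[:,0]>.06)&(np.abs(q[:,1])<.1),0]))
bar=(L[...,2]>.255)&(L[...,2]<.275)&(np.abs(L[...,1]-.035)<.05)&(L[...,0]>.02)&(L[...,0]<.07)&(V>90)
q=L[bar];print("bar",len(q),np.percentile(q,[1,50,99],axis=0))
pk=(H>85)&(H<104)&(S>50)&(L[...,2]>.045)&(L[...,2]<.065); q=L[pk];print("pack",np.percentile(q,[1,50,99],axis=0))
p=(H>125)&(H<155)&(S>80)&(L[...,2]>.2); q=L[p]; print("caps",np.percentile(q,[1,50,99],axis=0))
E
```

```text
rim 4672 [[-0.07172158 -0.12162899  0.10639589]
 [ 0.07666218  0.11701302  0.11411113]]
-0.02 1 290 0.1137351918935155
-0.02 -1 339 -0.11750678836575368
0.03 1 251 0.1136084994046821
0.03 -1 299 -0.11759243647487028
x+ 0.0734107358085991
bar 1696 [[0.02040643 0.02904023 0.26501269]
 [0.037707   0.03492471 0.26745866]
 [0.05298774 0.0406795  0.26891592]]
pack [[-0.04915081 -0.0976457   0.046775  ]
 [ 0.00775383 -0.07232222  0.0563475 ]
 [ 0.05707209 -0.04934011  0.05824577]]
caps [[-0.01426866 -0.04440969  0.22678986]
 [ 0.01683944  0.05053522  0.23842798]
 [ 0.04334871  0.11399056  0.36007522]]
```

Emit:
jog_arm --pt "0 0 0 2 0 0 0.8" --pt "0 0 0 4 0 0 0.8" --pt "0 0 0 4 0 0 0.8" --pt "0 0 0 3 0 0 0.8" --pt "0 0 0 1.5 0 0 0.8" --pt "0 0 0 0.7 0 0 0.8" --pt "0 0 0 0.4 0 0 0.8" --pt "0 0 0 0.2 0 0 0.8" --pt "0 0 0 0 0 0 0.8"

```text
time: 11.22
position: [0.5398, 0.0495, 0.0782]
tool_rot: [1.305, 1.144, -1.304]
ft_force: [0.4, -0.1, -2.5]
grip_width: 0.132
```

Emit:
jog_arm --pt "0 0 0 0.2 0 0 0.8" --pt "0 0 0 0.2 0 0 0.8" --pt "0 0 0 0.1 0 0 0.8" --pt "0 0 0 0.1 0 0 0.8" --pt "0 0 0 0 0 0 0.8"

```text
time: 11.85
position: [0.5394, 0.0495, 0.0717]
tool_rot: [1.304, 1.145, -1.304]
ft_force: [-0.1, -0.1, -2.3]
grip_width: 0.136
```

Emit:
jog_arm --pt "0 0 0 0.1 0 0 0.8" --pt "0 0 0 0.1 0 0 0.8" --pt "0 0 0 0 0 0 0.8"

```text
time: 12.22
position: [0.5394, 0.0495, 0.0716]
tool_rot: [1.303, 1.144, -1.305]
ft_force: [-5.4, -1.1, 12.2]
grip_width: 0.136
```

Emit:
jog_arm --pt "0 0 0 -0.1 0 0 1.2" --pt "0 0 0 0 0 0 1.6" --pt "0 0 0 0 0 0 2.5" --pt "0 0 0 0 0 0 3.5" --pt "0 0 0 0 0 0 3.5"

```text
time: 12.85
position: [0.5393, 0.0495, 0.0705]
tool_rot: [1.304, 1.145, -1.304]
ft_force: [-1.5, -0.5, -0.4]
grip_width: 0.377
```

```bash
python3 - <<'E'
from h import *
from bench import *
s=get_state(); goto(c2w([-.008,.034,.072]),down(np.radians(-97.5)))
im,d=get_image("wrist");  cv2.imwrite("pics/w7.png",im[:,:,::-1])
E
```

```text
t 12.85 pos [0.5393 0.0495 0.0705] case [-0.0068  0.0349  0.0705] axes x,y,z: [[-0.0, 0.0, -1.0], [0.992, -0.129, -0.0], [-0.129, -0.992, 0.0]] F [-1.5 -0.5 -0.4] g 32.8
  shift cm [-0.15 -0.12  0.09]
  turn deg [0.07 0.   0.01]
```

View pics/w7.png

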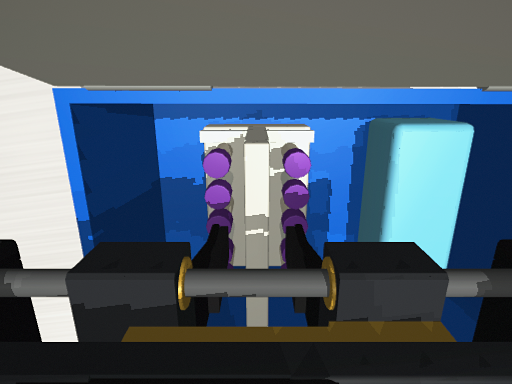

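Emit:
jog_arm --pt "0 0 0 -1 0 0 3.5" --pt "0 0 0 -3 0 0 3.5" --pt "0 0 0 -5 0 0 3.5" --pt "0 0 0 -6 0 0 3.5" --pt "0 0 0 -6 0 0 3.5" --pt "0 0 0 -5 0 1 2" --pt "0 0 0 -2 2 1.5 0" --pt "0 0 0 0 5 1 0" --pt "0 0 0 0 5 0 0" --pt "0 0 0 0 3.7 0 0" --squeeze 10

```text
time: 14.15
position: [0.6921, -0.0066, 0.3507]
tool_rot: [1.305, 1.144, -1.305]
ft_force: [0.9, 0.6, 1.3]
grip_width: 0.012
```

```bash
python3 - <<'E'
from h import *
from bench import *
goto(c2w([.152,0,.214]),down(np.radians(-97.5)))
A=[]
for n in ("side","top"):
    im,d=get_image(n); ci=camera_info(n); w=cloud(d,ci)
    cv2.imwrite(f"pics/{n}8.png",cv2.resize(im[90:340,130:400] if n=="side" else im[120:260,150:330],None,fx=2.2 if n=="side" else 4,fy=2.2 if n=="side" else 4)[:,:,::-1])
    L=np.stack(list(w2c([w[...,0],w[...,1],w[...,2]])),-1)
    H,S,V=cv2.split(cv2.cvtColor(im,cv2.COLOR_RGB2HSV))
    p=(H>125)&(H<155)&(S>80)&(np.abs(L[...,0])<.07)&(np.abs(L[...,1])<.11); q=L[p]; print(n,"caps",len(q),np.percentile(q,[2,50,98],axis=0).round(3).tolist())
    b=(L[...,2]>.092)&(L[...,2]<.11)&(np.abs(L[...,0])<.065)&(np.abs(L[...,1]-.034)<.03)&(S<100); q=L[b]; print("bar",len(q),np.percentile(q,[2,50,98],axis=0).round(3).tolist())
E
```

```text
t 14.15 pos [ 0.6921 -0.0066  0.3507] case [ 0.152  -0.0007  0.3507] axes x,y,z: [[0.0, 0.0, -1.0], [0.991, -0.131, 0.0], [-0.131, -0.991, -0.0]] F [0.9 0.6 1.3] g 1.1
  shift cm [13.67 -0.   -0.07]
  turn deg [-0.02 -0.01 -0.01]
side caps 89 [[-0.046, 0.017, 0.029], [-0.004, 0.06, 0.073], [0.039, 0.068, 0.08]]
bar 149 [[-0.057, 0.029, 0.093], [-0.004, 0.039, 0.101], [0.051, 0.044, 0.106]]
top caps 130 [[-0.046, 0.008, 0.051], [-0.004, 0.034, 0.073], [0.036, 0.061, 0.08]]
bar 116 [[-0.056, 0.029, 0.096], [-0.002, 0.035, 0.102], [0.05, 0.041, 0.109]]
```

View pics/side8.png

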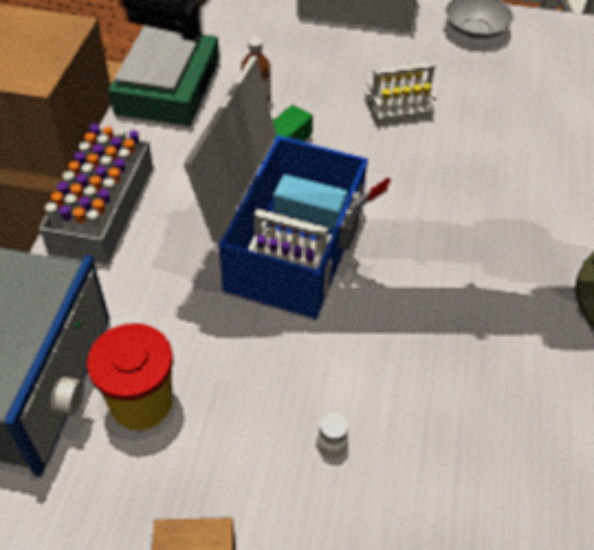

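View pics/top8.png

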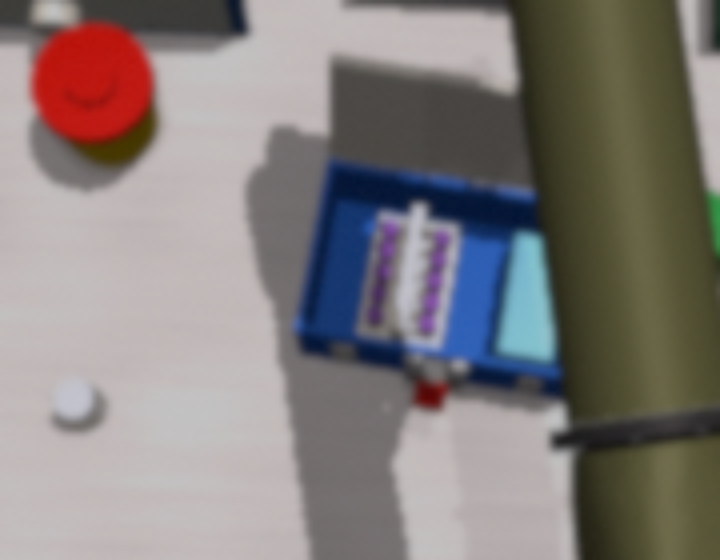

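Emit:
jog_arm --pt "0 0 0 5 0 0 0" --pt "0 0 0 5 0 0 0" --pt "0 0 0 3 0 0 0" --pt "0 0 0 0.7 0 0 0" --pt "0 0 0 0 -1.2 0 0" --pt "0 0 0 0 -1.2 0 0" --pt "0 0 0 0 -1.2 0 0" --pt "0 0 0 0 -1.1 0 0" --pt "0 0 0 0 -1.1 0 0"

```text
time: 15.38
position: [0.6328, 0.0021, 0.2144]
tool_rot: [1.305, 1.143, -1.303]
ft_force: [2.3, -0.8, 2.1]
grip_width: 0.006
```

```bash
python3 - <<'E'
from h import *
from bench import *
goto(c2w([.0945,0,.216]),down(np.radians(-97.5)))
im,d=get_image("side"); cv2.imwrite("pics/s9.png",cv2.resize(im[90:340,130:400],None,fx=2.2,fy=2.2)[:,:,::-1])
E
```

```text
t 15.38 pos [0.6328 0.0021 0.2144] case [9.200e-02 1.000e-04 2.144e-01] axes x,y,z: [[0.002, -0.0, -1.0], [0.992, -0.129, 0.002], [-0.129, -0.992, 0.0]] F [ 2.3 -0.8  2.1] g 0.5
  shift cm [-0.16  0.25  0.01]
  turn deg [ 0.06  0.   -0.11]
```

View pics/s9.png

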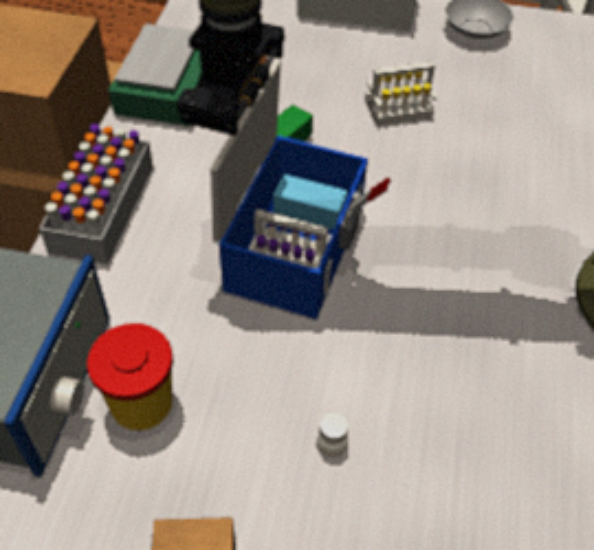

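The lid is now about upright, with 2 N of contact. Continue along the arc.

Emit:
jog_arm --pt "0 0 0 0 -1.4 0 0" --pt "0 0 0 0.1 -1.4 0 0" --pt "0 0 0 0.3 -1.4 0 0" --pt "0 0 0 0.6 -1.4 0 0" --pt "0 0 0 0.7 -1.3 0 0" --pt "0 0 0 0.9 -1.2 0 0" --pt "0 0 0 1.0 -1.1 0 0" --pt "0 0 0 1.2 -1.0 0 0"

```text
time: 16.42
position: [0.5305, 0.0153, 0.1651]
tool_rot: [1.303, 1.145, -1.305]
ft_force: [0.9, -0.5, 1.1]
grip_width: 0.004
```

```bash
python3 - <<'E'
from h import *
from bench import *
goto(c2w([-.0101,0,.167]),down(np.radians(-97.5)))
im,d=get_image("side"); cv2.imwrite("pics/s10.png",cv2.resize(im[90:340,130:400],None,fx=2.2,fy=2.2)[:,:,::-1])
E
```

```text
t 16.43 pos [0.5305 0.0153 0.1651] case [-0.0111 -0.0002  0.1651] axes x,y,z: [[-0.001, -0.0, -1.0], [0.992, -0.129, -0.001], [-0.129, -0.992, 0.001]] F [ 0.9 -0.5  1.1] g 0.4
  shift cm [-0.19  0.1  -0.02]
  turn deg [0.06 0.03 0.04]
```

View pics/s10.png

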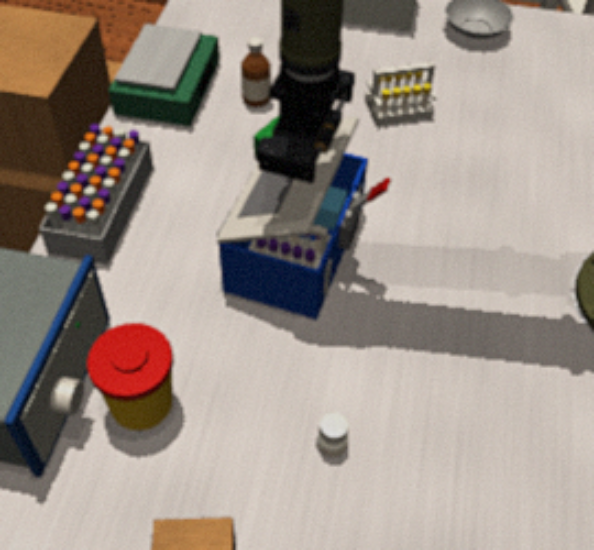

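Emit:
jog_arm --pt "0 0 0 0.8 -0.5 0 0" --pt "0 0 0 0.8 -0.4 0 0" --pt "0 0 0 0.8 -0.3 0 0" --pt "0 0 0 0.8 -0.2 0 0" --pt "0 0 0 0.7 -0.2 0 0" --pt "0 0 0 0.5 -0.1 0 0" --pt "0 0 0 0.3 0 0 0" --pt "0 0 0 0.2 0 0 0" --pt "0 0 0 0.2 0 0 0" --pt "0 0 0 0 0 0 0"

```text
time: 17.73
position: [0.5151, 0.0174, 0.1145]
tool_rot: [1.304, 1.145, -1.304]
ft_force: [-0.3, -0.6, -0.7]
grip_width: 0.006
```

Emit:
jog_arm --pt "0 0 0 0.15 0 0 0" --pt "0 0 0 0.15 0 0 0" --pt "0 0 0 0 0 0 0"

```text
time: 18.1
position: [0.515, 0.0173, 0.1115]
tool_rot: [1.304, 1.145, -1.304]
ft_force: [0.2, -0.0, 0.4]
grip_width: 0.005
```

Emit:
jog_arm --pt "0 0 0 0.15 0 0 0" --pt "0 0 0 0 0 0 0"

```text
time: 18.35
position: [0.5151, 0.0173, 0.1108]
tool_rot: [1.304, 1.145, -1.304]
ft_force: [-2.1, -0.8, 5.8]
grip_width: 0.008
```

Emit:
jog_arm --pt "0 0 0 0.1 0 0 0" --pt "0 0 0 0 0 0 0"

```text
time: 18.6
position: [0.5151, 0.0173, 0.1108]
tool_rot: [1.303, 1.144, -1.305]
ft_force: [-5.5, 0.2, 11.0]
grip_width: 0.005
```

Emit:
jog_arm --pt "0 0 0 -1 0 0 0" --pt "0 0 0 -4 0 0 1" --pt "0 0 0 -5 0 0 3" --pt "0 0 0 -4 0 0 4.5" --pt "0 0 0 -1 0 0 4.5"

```text
time: 19.23
position: [0.5166, 0.0176, 0.2622]
tool_rot: [1.306, 1.141, -1.3]
ft_force: [0.0, -0.2, -0.3]
grip_width: 0.37
```

```bash
python3 - <<'E'
from h import *
from bench import *
goto(c2w([-.117,0,.23]),down(np.radians(-97.5)))
for n in ("side","top"):
    im,d=get_image(n); ci=camera_info(n); w=cloud(d,ci)
    cv2.imwrite(f"pics/{n}11.png",cv2.resize(im[90:340,130:400],None,fx=2.2,fy=2.2)[:,:,::-1])
    L=np.stack(list(w2c([w[...,0],w[...,1],w[...,2]])),-1)
    H,S,V=cv2.split(cv2.cvtColor(im,cv2.COLOR_RGB2HSV))
    f=(np.abs(L[...,0])<.07)&(np.abs(L[...,1])<.11)&(L[...,2]>.1)&(L[...,2]<.16)&(S<90)&(V>60)
    q=L[f]; print(n,"lid",len(q), np.polyfit(q[:,0],q[:,2],1) if len(q)>9 else 0)
    f=((H<5)|(H>174))&(S>120)&(L[...,0]<-.06)&(L[...,0]>-.2)&(np.abs(L[...,1])<.05)&(L[...,2]>.12)
    rl=L[f]; print("clamp",len(rl),np.median(rl,0) if len(rl) else 0, rl.min(0),rl.max(0),np.median(np.arctan2(rl[:,2]-.1265,rl[:,0]+.084)))
E
```

```text
t 19.23 pos [0.5166 0.0176 0.2622] case [-0.0252  0.0003  0.2622] axes x,y,z: [[0.005, -0.001, -1.0], [0.992, -0.129, 0.005], [-0.129, -0.992, -0.0]] F [ 0.  -0.2 -0.3] g 32.2
  shift cm [ 3.17 -9.2   0.02]
  turn deg [ 0.07 -0.   -0.31]
side lid 2168 [0.0047197  0.12173323]
clamp 48 [-0.11805618  0.00583541  0.18620689] [-0.12966519 -0.01035271  0.16516723] [-0.06010893  0.04055307  0.63167788] 2.1168865443217926
top lid 460 [0.00179659 0.12174734]Traceback (most recent call last):
  File "<stdin>", line 12, in <module>
    return umr_minimum(a, axis, None, out, keepdims, initial, where)
ValueError: zero-size array to reduction operation minimum which has no identity
```

View pics/side11.png

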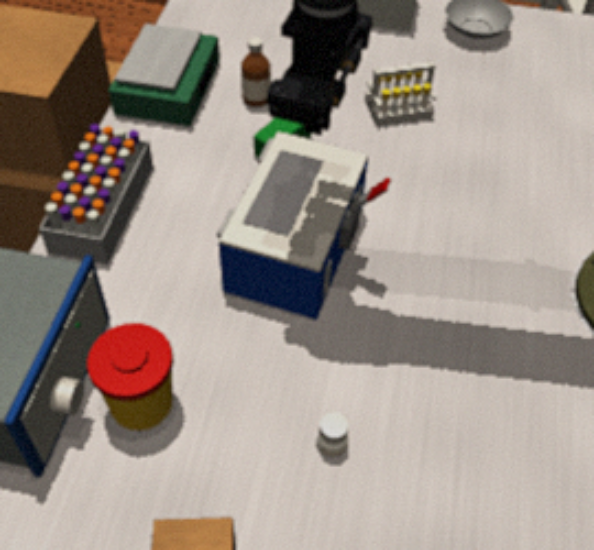

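Emit:
jog_arm --pt "0 0 0 0 -3 0 0" --pt "0 0 0 0 -4 0 0" --pt "0 0 0 0 -4 0 0" --pt "0 0 0 0 -2 0 0" --pt "0 0 0 0 0 0 0"

```text
time: 19.95
position: [0.3847, 0.0339, 0.2575]
tool_rot: [1.303, 1.146, -1.307]
ft_force: [0.2, -1.6, 0.7]
grip_width: 0.054
```

```bash
python3 - <<'E'
from h import *
from bench import *
s=get_state();print(s["joint_positions"].round(3))
goto(c2w([-.155,0,.26]),down(np.radians(-97.5)))
E
```

```text
[ 0.577 -0.298 -0.584  1.941 -0.163  1.455 -1.668]
t 19.95 pos [0.3847 0.0339 0.2575] case [-0.1581 -0.0007  0.2575] axes x,y,z: [[-0.002, -0.001, -1.0], [0.992, -0.13, -0.002], [-0.13, -0.992, 0.001]] F [ 0.2 -1.6  0.7] g 4.7
  shift cm [-0.25  0.31 -0.07]
  turn deg [0.04 0.05 0.13]
```

Emit:
jog_arm --pt "0 0 0 0 1.1 0 0" --pt "0 0 0 2 0 0 0" --pt "0 0 0 0 0 0 0"

```text
time: 20.32
position: [0.397, 0.0326, 0.2377]
tool_rot: [1.303, 1.148, -1.306]
ft_force: [-0.7, -0.2, -0.3]
grip_width: 0.005
```

```bash
python3 - <<'E'
from h import *
from bench import *
s=get_state();print(s["joint_positions"].round(3))
goto(c2w([-.147,0,.164]),down(np.radians(-97.5)))
E
```

```text
[ 0.58  -0.256 -0.602  1.953 -0.147  1.406 -1.683]
t 20.32 pos [0.397  0.0326 0.2377] case [-0.1457 -0.0004  0.2377] axes x,y,z: [[-0.003, 0.001, -1.0], [0.992, -0.129, -0.003], [-0.129, -0.992, -0.001]] F [-0.7 -0.2 -0.3] g 0.5
  shift cm [ 7.37 -0.11 -0.03]
  turn deg [ 0.07 -0.04  0.18]
```

Emit:
jog_arm --pt "0 0 0 2 0 0 0" --pt "0 0 0 1.5 0 0 0" --pt "0 0 0 0 0 0 0"

```text
time: 20.7
position: [0.3965, 0.0328, 0.2033]
tool_rot: [1.303, 1.147, -1.306]
ft_force: [-0.7, 0.6, 0.3]
grip_width: 0.001
```

```bash
python3 - <<'E'
from h import *
from bench import *
s=get_state();print(s["joint_positions"].round(3))
goto(c2w([-.147,0,.164]),down(np.radians(-97.5)))
im,d=get_image("wrist"); cv2.imwrite("pics/w12.png",im[:,:,::-1])
im,d=get_image("side"); cv2.imwrite("pics/s12.png",cv2.resize(im[90:340,130:400],None,fx=2.2,fy=2.2)[:,:,::-1])
E
```

```text
[ 0.578 -0.239 -0.617  2.009 -0.142  1.333 -1.692]
t 20.7 pos [0.3965 0.0328 0.2033] case [-0.1462 -0.0003  0.2033] axes x,y,z: [[-0.002, 0.0, -1.0], [0.992, -0.129, -0.002], [-0.129, -0.992, -0.0]] F [-0.7  0.6  0.3] g 0.1
  shift cm [ 3.93 -0.07 -0.03]
  turn deg [ 0.07 -0.01  0.12]
```

View pics/w12.png

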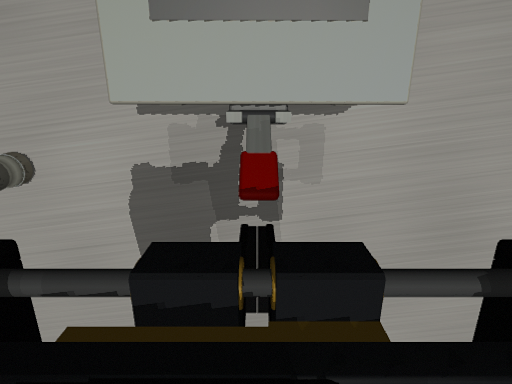

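View pics/s12.png

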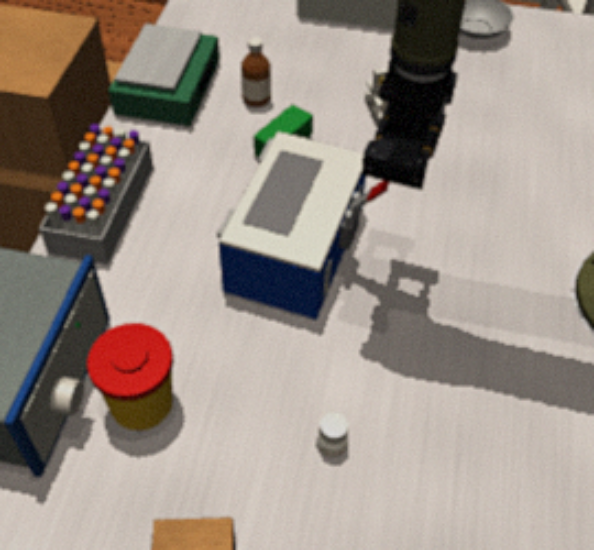

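Emit:
jog_arm --pt "0 0 0 2 0 0 0" --pt "0 0 0 1.7 0 0 0" --pt "0 0 0 0 0.8 0 0" --pt "0 0 0 0 0.8 0 0" --pt "0 0 0 0 0.8 0 0" --pt "0 0 0 0 0.8 0 0" --pt "0 0 0 0 0.8 0 0" --pt "0 0 0 0 0.8 0 0" --pt "0 0 0 0 0 0 0"

```text
time: 21.92
position: [0.4454, 0.0265, 0.167]
tool_rot: [1.305, 1.145, -1.303]
ft_force: [0.6, 0.3, -0.4]
grip_width: 0.005
```

```bash
python3 - <<'E'
from h import *
from bench import *
s=get_state();print(s["joint_positions"].round(3))
goto(c2w([-.0839,0,.167]),down(np.radians(-97.5)))
im,d=get_image("side"); cv2.imwrite("pics/s13.png",cv2.resize(im[90:340,130:400],None,fx=2.2,fy=2.2)[:,:,::-1])
E
```

```text
[ 0.582 -0.079 -0.662  1.969 -0.052  1.234 -1.763]
t 21.93 pos [0.4454 0.0265 0.167 ] case [-9.69e-02 -1.00e-04  1.67e-01] axes x,y,z: [[0.001, 0.001, -1.0], [0.992, -0.129, 0.001], [-0.129, -0.992, -0.001]] F [ 0.6  0.3 -0.4] g 0.5
  shift cm [ 0.    1.3  -0.01]
  turn deg [ 0.07 -0.03 -0.03]
```

View pics/s13.png

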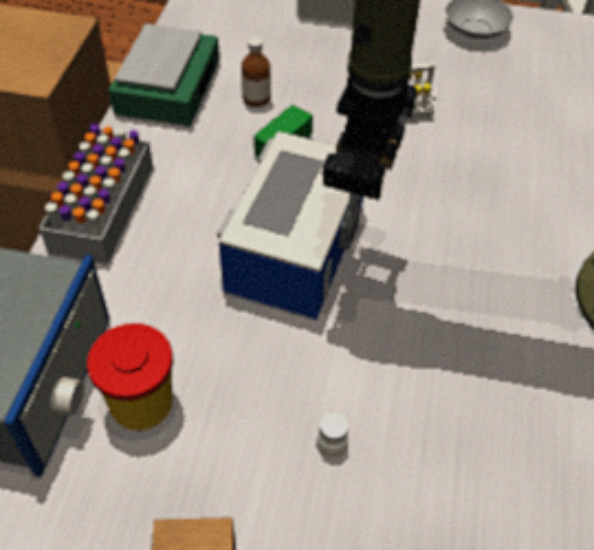

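Now I'll take the clamp down its arc.

Emit:
jog_arm --pt "0 0 0 0 0.7 0 0" --pt "0 0 0 0.1 0.7 0 0" --pt "0 0 0 0.2 0.7 0 0" --pt "0 0 0 0.3 0.6 0 0" --pt "0 0 0 0.4 0.6 0 0" --pt "0 0 0 0.4 0.6 0 0" --pt "0 0 0 0.5 0.5 0 0" --pt "0 0 0 0.6 0.4 0 0"

```text
time: 22.98
position: [0.4928, 0.0203, 0.1418]
tool_rot: [1.304, 1.144, -1.304]
ft_force: [0.8, -0.2, 2.6]
grip_width: 0.006
```

```bash
python3 - <<'E'
from h import *
from bench import *
goto(c2w([-.0443,0,.133]),down(np.radians(-97.5)))
im,d=get_image("wrist"); cv2.imwrite("pics/w14.png",im[:,:,::-1])
im,d=get_image("side"); cv2.imwrite("pics/s14.png",cv2.resize(im[90:340,130:400],None,fx=2.2,fy=2.2)[:,:,::-1])
E
```

```text
t 22.98 pos [0.4928 0.0203 0.1418] case [-4.910e-02 -1.000e-04  1.418e-01] axes x,y,z: [[0.001, -0.0, -1.0], [0.992, -0.129, 0.001], [-0.129, -0.992, 0.0]] F [ 0.8 -0.2  2.6] g 0.5
  shift cm [ 0.88  0.48 -0.01]
  turn deg [ 0.07  0.   -0.04]
```

View pics/w14.png

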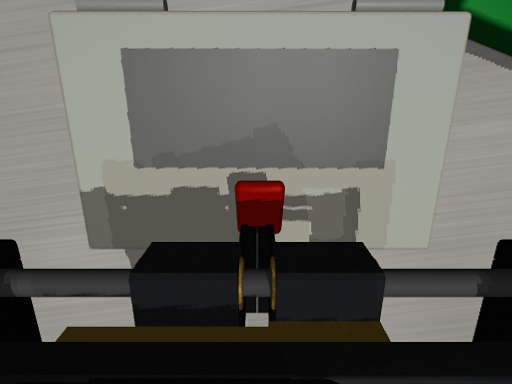

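Emit:
jog_arm --pt "0 0 0 0.5 0.3 0 0" --pt "0 0 0 0.5 0.2 0 0" --pt "0 0 0 0.5 0.2 0 0" --pt "0 0 0 0.3 0.1 0 0" --pt "0 0 0 0.2 0 0 0" --pt "0 0 0 0.1 0 0 0" --pt "0 0 0 0 0 0 0"

```text
time: 23.95
position: [0.5004, 0.0193, 0.1212]
tool_rot: [1.304, 1.144, -1.304]
ft_force: [0.2, 1.2, 1.1]
grip_width: 0.005
```

Emit:
jog_arm --pt "0 0 0 0.15 0 0 0" --pt "0 0 0 0 0 0 0"

```text
time: 24.2
position: [0.5004, 0.0193, 0.1197]
tool_rot: [1.304, 1.144, -1.304]
ft_force: [0.9, 0.2, 1.1]
grip_width: 0.006
```

Emit:
jog_arm --pt "0 0 0 0.1 0 0 0" --pt "0 0 0 0 0 0 0"

```text
time: 24.45
position: [0.5004, 0.0193, 0.1193]
tool_rot: [1.304, 1.144, -1.304]
ft_force: [-0.7, -0.3, 4.6]
grip_width: 0.006
```

Emit:
jog_arm --pt "0 0 0 0.1 0 0 0" --pt "0 0 0 0 0 0 0"

```text
time: 24.7
position: [0.5005, 0.0193, 0.1192]
tool_rot: [1.304, 1.144, -1.304]
ft_force: [-3.3, 0.8, 11.0]
grip_width: 0.009
```

The clamp meets firm resistance at the height expected for flat (fingertip at 130 mm). I'll lift clear, move away sideways and check.

Emit:
jog_arm --pt "0 0 0 -0.5 0 0 0" --pt "0 0 0 -3 0 0 0" --pt "0 0 0 -5 0 0 0" --pt "0 0 0 -5 0 0 0" --pt "0 0 0 -5 0 3 0" --pt "0 0 0 0 0 6 0" --pt "0 0 0 0 0 6 0" --pt "0 0 0 0 0 5 0" --pt "0 0 0 0 0 0 0" --pt "0 0 0 0 0 0 0"

```text
time: 25.95
position: [0.4742, -0.178, 0.3023]
tool_rot: [1.304, 1.147, -1.304]
ft_force: [0.2, 0.1, 0.0]
grip_width: 0.005
```

```bash
python3 - <<'E'
from h import *
from bench import *
goto(c2w([-.0443,0,.133]))
for n in ("side","top"):
    im,d=get_image(n); ci=camera_info(n); w=cloud(d,ci)
    cv2.imwrite(f"pics/{n}15.png",cv2.resize(im[90:340,130:400],None,fx=2.2,fy=2.2)[:,:,::-1])
    L=np.stack(list(w2c([w[...,0],w[...,1],w[...,2]])),-1)
    H,S,V=cv2.split(cv2.cvtColor(im,cv2.COLOR_RGB2HSV))
    f=(np.abs(L[...,0])<.07)&(np.abs(L[...,1])<.11)&(L[...,2]>.1)&(L[...,2]<.16)&(S<90)&(V>60)
    q=L[f]; print(n,"lid",len(q), np.polyfit(q[:,0],q[:,2],1))
    f=((H<5)|(H>174))&(S>120)&(L[...,0]<.05)&(L[...,0]>-.2)&(np.abs(L[...,1])<.05)&(L[...,2]>.1)&(L[...,2]<.25)
    rl=L[f]; print("clamp",len(rl)); 
    if len(rl)>3: print(np.median(rl,0),rl.min(0),rl.max(0),np.polyfit(rl[:,0],rl[:,2],1))
im0,d0,_=pickle.load(open("side0.pkl","rb"))
E
```

```text
t 25.95 pos [ 0.4742 -0.178   0.3023] case [-0.0416 -0.1991  0.3023] axes x,y,z: [[-0.0, 0.001, -1.0], [0.992, -0.129, -0.001], [-0.129, -0.992, -0.001]] F [0.2 0.1 0. ] g 0.4
  shift cm [ 16.95  -0.22 -19.89]
side lid 2086 [-0.00225417  0.12184924]
clamp 73
[-0.02203199  0.00094841  0.12985106] [-0.04070721 -0.0214752   0.12016454] [-0.00451908  0.0141044   0.13336795] [-0.00203282  0.12935926]
top lid 2668 [-0.00475172  0.12212421]
clamp 67
[-0.02046174 -0.00160425  0.12919883] [-0.03891507 -0.01235697  0.12141434] [-0.0050345   0.00922985  0.13702277] [-0.05443641  0.12819102]
```

View pics/side15.png

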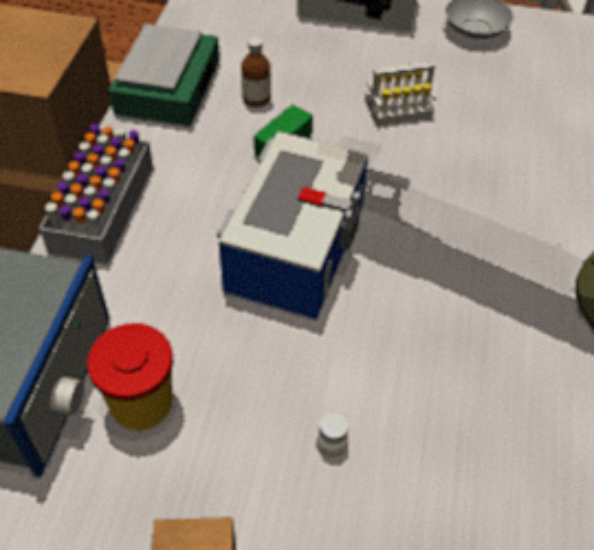

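The picture shows the lid shut, with the red clamp flat on it at about (312,196) in the crop. Its top measures 129–130 mm, against 130.5 mm expected. The bystanders stand where they did, so I'm handing in.

```bash
python3 -c "
from bench import *
print(close_job())"
```

```text
the job is handed in; nothing more can be done
None
```

The purple rack is standing in the case beside the cold pack, the lid is shut, and the clamp is flat on it. I handed the job in at about 26 s of the 72 s allowed; no verdict is reported back.

**What went wrong on the way:** the first grasp closed on nothing. The wrist depth showed the fingers ending about 30 mm short of where the stated tool geometry puts them. I went 30 mm deeper and gripped the handle at 25 N, then used that correction for the rest of the job.

**Last checks:**
- **Rack:** after release it measured upright at about (-3, 35) mm in the case frame. When I set it down, contact was about 12 N at the expected floor height.
- **Lid:** the top surface measured 122 mm high, with a slope below 0.005 rad, so it is flat and shut.
- **Clamp:** the top measured 129–130 mm, against 130.5 mm expected for flat. The side camera's fit gave a tilt of about 0.002 rad. The top camera's, noisier on only 67 pixels, gave about 0.054. Both are inside the 0.12 limit.
- **Bystanders:** in the last side picture, those in view looked unmoved; I did not measure their positions.
- **Arm:** it ended clear of everything, with the wrist force near zero.

I could not see the rack or cold pack once the lid was shut, so their final positions rest on the pictures taken just before.

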